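# Clear used vials through one bay of a divided tray

### The arm

A 7-joint arm with a two-finger parallel gripper is mounted at the origin on the work surface. World frame = base frame: x ahead of the robot, y to its left, z up, the work surface at z = 0. Lengths are in mm, angles in rad, forces in N, time in s.
With the tool pointing down it reaches from about 400 to 900 mm from the base axis. Payload 5.6 kg.
Tool frame: the origin (TCP) lies at the very end of the fingers, on their centre line; the grasp point (between the pads) lies bot.grip_depth behind it (bot.grip_depth is the distance from the TCP to the grasp point, in mm); z points along the fingers, y is the line along which they close (so a half turn about z gives the same grasp; the last joint's range is limited). The gripper opens to 92 mm and grips with 3 to 60 N. Pads are 20 mm wide; open, the fingers measure 128 mm over their backs; the gripper's body (75 mm by 189 mm) begins 69 mm behind the grasp point.
Start: joints at [1.23, 0.468, -0.012, 1.603, 0.006, 1.071, -0.056], TCP at [190.68, -621.41, 214.592] pointing down, gripper open.
Joint ranges: [-2.53, 2.53], [-0.31, 2.02], [-1.57, 1.55], [0.28, 2.44], [-1.29, 4.43], [0.15, 1.84], [-2.92, 2.92]. Speed limits (rad/s): [2.57, 2.57, 3.14, 3.14, 3.14, 3.14, 3.14].

### API

Orientations are given as a unit quaternion [x, y, z, w].
In Python, from workcell import readout, eyes, bot gives the robot as it stands. The module is installed in compiled form; this text tells all that it offers.
- The arm moves only by the tool arm_command, never from a script. Its argument "series" is a list that holds one entry, the list of rows, each a list of 7 numbers: the shift along the world's x, y, z each as a share of 300 mm, from -1 to 1, then the turn, a rotation vector about the world's x, y, z each as a share of pi/2 rad, from -1 to 1, then the finger opening in mm, from 0 to 91.9. A call has 1 to 20 rows; each row shifts and turns the commanded pose from where the row before left it; what a row does not reach is not made up. A row lasts 1/8 s, in which the tool goes at most 62.5 mm and 10.7 degrees, less where a joint would pass 70% of its speed; a pose out of reach is approached as far as the arm can. A call with a number of a shift or a turn outside -1 to 1 is refused whole. A call with a gripper value outside its range is refused whole. The fingers move at their own pace and stop on an object; "force" is the grip in N (left out, the last holds). Time passes only in rows, so rows that do not move let the fingers close. It gives the time, the measured TCP pose, the force, the opening and the grip force at its end, in the units of the state.
- readout.sense(): the state, without advancing time (a new reading comes with each control period).
- eyes.grab_frame(name): name is "side" or "top"; returns a dict with "pixels" (420x560x3 uint8, red, green, blue), "range_z" (420x560 float32, mm along the optical axis (not along the pixel's ray), 0 where there is no reading), "K" (3x3 intrinsics, pixels), "rvec" (rotation vector, rad) and "tvec" (3), from world to camera coordinates, as OpenCV has them. Camera axes: x right, y down, z forward; pixel columns grow to the right and rows downward; lengths in mm; the calibration is good to about 2 mm. A picture is of the moment at which its call begins.
- bot.close_job(): hands the job in; it is judged then, once.
Trained networks look in the newest picture that a camera, given by its name, has taken for a name from the list of things; names that differ only in an ending like _2 or _b are one class to them, and where a whole thing is asked for, a point or a joint stands for the part that bears it (a point fixed in the world has none). Each returns a list of dicts, best first, with "p" (0 to 1); they miss things now and then, are a little off and sometimes report something else, mostly with a low value. They report only what shows in the picture. A call takes as long as a camera call. They do not tell look-alikes from the thing itself.
- eyes.boxes_of(camera, label): "extent" ([centre column, centre row, width, height] in pixels, round what is visible of it).
- eyes.spot_point(camera, label): "location" ([row, column] in pixels: a listed point, or the origin of a listed thing).
The state is a dict: "time_s": time; "joint_pos": joint angles; "joint_vel": joint speeds; "joint_efforts": joint torques, N m; "tool_pos": TCP position; "ee_rot": TCP orientation; "contact_force": force on the tool from outside, world axes, zero at the start; "torque": the same for the moment, N m; "opening": finger opening in mm; "gripper_force": force on a finger pad.
Only numpy, scipy, OpenCV 4.12 (cv2) and the standard library are available. Lean on these libraries where they do the work, as an engineer would, in place of code of your own. Each camera call takes 0.05 s, during which the arm holds its last target. There are 200 camera calls.

### The job

Put every stray used vial from the bench into the tray bay that already holds a vial, then carry the tray by its middle post over the steel pan and tip it on that bay's corner, so that only the vials run out through the gap into the pan and the clean parts all stay in their own bays. Set the tray back, level and in the middle of its round mat, and last log the batch: press the tally counter's plunger down to its stop and let it spring back. Leave the carton and the bottle alone.

Things in the scene. Friction and masses are not known exactly. Their poses are not given: they have to be found in the camera images.
- tray: White slippery divided tray, loose, 200 mm square, 280 g, on the round mat. Floor 4 mm; rim and two crossing dividers 18 mm high over the underside, 4 mm thick: four square bays 94 mm wide, one at each corner. Origin: centre of underside, z up. x points from the centre to the vial bay's corner (141 mm to its tip); caps lie in the +y bay, clips -y, bungs -x; dividers run at 45 degrees to x.
- tray_post (a point): Grip point on the tray's grey carrying post, 58 mm above the tray's underside on its centre line. The post is 22 x 22 mm, its top 80 mm above the underside, its faces square to the tray's x and y.
- vial_bay (a point): Centre of the floor of the vial bay, 70 mm from the tray's centre along tray +x; axes as the tray's. What lies in it slides out through its gap once the tray leans 15 to 25 degrees or more that way; things in the other bays then only slide against their walls.
- vial_gap (a point): Floor of the vial bay's corner gap, 137 mm from the tray's centre along tray +x; axes as the tray's. At each corner of the tray the rim is cut away, 40 mm on both sides, down to the floor.
- cap_bay (a point): Centre of the floor of the +y bay, 70 mm from the tray centre: two screw caps.
- clip_bay (a point): Centre of the floor of the -y bay, 70 mm from the tray centre: two slide clips.
- bung_bay (a point): Centre of the floor of the -x bay, 70 mm from the tray centre: two bungs.
- mat: Round black rubber mat fixed on the bench, 290 mm across, 3 mm thick; the tray's place. Origin: centre of the underside.
- pan: Open steel discard pan fixed on the bench, 220 mm along its x, 200 mm along its y, 50 mm high, walls and floor 4 mm. Origin: centre of the underside. Mat and pan may change sides.
- vial0: Used specimen vial: amber round body with black cap, 24 mm across, 28 mm tall, 18 g; always starts standing in the tray's vial bay. Origin: centre of its underside, z along its axis towards the cap.
- vial1: Used vial, the same as vial0, starts standing astray on the bench between mat and pan. Two to four of vial1 to vial4 are there; the others are absent.
- vial2: Used vial, the same as vial0, starts standing astray on the bench between mat and pan. Two to four of vial1 to vial4 are there; the others are absent.
- vial3: Used vial, the same as vial0, starts standing astray on the bench between mat and pan. Two to four of vial1 to vial4 are there; the others are absent.
- vial4: Used vial, the same as vial0, starts standing astray on the bench between mat and pan. Two to four of vial1 to vial4 are there; the others are absent.
- cap0: Clean grey screw cap, flat disc 30 mm across, 12 mm high, in the tray's +y bay. Origin: centre of the underside.
- clip0: Clean aluminium slide clip, block 30 x 16 x 12 mm, in the tray's -y bay. Origin: centre of the underside.
- bung0: Clean cork bung, 18 mm across, 14 mm high, in the tray's -x bay. Origin: centre of the underside.
- cap1: Clean grey screw cap, flat disc 30 mm across, 12 mm high, in the tray's +y bay. Origin: centre of the underside.
- clip1: Clean aluminium slide clip, block 30 x 16 x 12 mm, in the tray's -y bay. Origin: centre of the underside.
- bung1: Clean cork bung, 18 mm across, 14 mm high, in the tray's -x bay. Origin: centre of the underside.
- plunger_top (a point): Top centre of the round steel plunger head (24 mm across), 58 mm above the bench when up; moves with it. The head stands on a grey tally counter with a small black window, fixed on the bench, 60 x 50 mm and 32 mm high; all of the counter lies within 46 mm of the plunger's axis.
- plunger (a joint): Travel of the spring plunger: 0 up, 0.010 m pressed down to its stop. Takes about 1.3 N to start and 4 N at the stop; springs back when let go.
- carton: Bystander: white and green carton lying beyond the work, 40 x 110 x 22 mm. Origin: centre of the underside. Leave alone.
- oil: Bystander: small amber bottle, 30 mm across, 55 mm tall. Origin: centre of the underside. Leave alone.
Mind the look-alikes: they are no part of the job. Leave any green look-alike of the cap0 alone. Of the things that look like the part that bears plunger_top, take the one that is farthest to the robot's right at the start.

How it is judged:
By the outcome, as a careful person would: the job done as asked, in the order asked, and still so for the second after the job is handed in, with the robot touching nothing.
Of vial1, vial2, vial3, vial4 only 2 to 4 are there at a start; the rules pass over those that are not, and their reading is None.
At some moment in a run one of vial1, vial2, vial3, vial4 may be knocked a few centimetres aside while the robot is not near it.
It also fails if it takes over 210 s, if anything falls off the work surface, if the arm or the gripper's body presses on something with over 40 N, if the wrist force passes 120 N, or if a joint passes its speed limit or range.

## Working session

There is one attempt and no reset: what is moved stays moved. The work goes in short steps, Python scripts to look and compute and a tool call to move; the robot and the scene stay as the last step left them, time stands still between calls to the robot, and variables do not carry over. Pictures are saved under pics/ and viewed, at most 14 in all, crops included, and the job is handed in when it is done.

Besides the shell and the picture viewer there is one more tool, called after "Call:" as name(argument=value, ...), one argument or row to a line, values as JSON. arm_command: Moves the arm, as the interface text tells. Shift numbers are shares of 300 mm and turn numbers shares of pi/2 rad, none past 1 either way. Its arguments: {"type":"object","properties":{"series":{"type":"array"},"force":{"type":"number"}},"required":["series"]}

```bash
mkdir -p pics
cat > h.py <<'E'
import numpy as np, cv2
from workcell import readout, eyes, bot
def cam(n):
    f=eyes.grab_frame(n); f['R']=cv2.Rodrigues(np.array(f['rvec'],float))[0]; f['t']=np.array(f['tvec'],float).ravel(); return f
def save(f,name): cv2.imwrite('pics/'+name,f['pixels'][:,:,::-1])
def onplane(f,r,c,z):
    d=f['R'].T@np.linalg.solve(f['K'],[c,r,1.]); o=-f['R'].T@f['t']; return o+d*(z-o[2])/d[2]
def depth(f,r,c):
    r,c=int(round(r)),int(round(c)); z=f['range_z'][r,c]
    return f['R'].T@(np.linalg.solve(f['K'],[c,r,1.])*z-f['t'])
def proj(f,p):
    q=f['K']@(f['R']@np.array(p,float)+f['t']); return q[:2]/q[2]
def cloud(f):
    v,u=np.mgrid[:420,:560]; z=f['range_z']; q=np.linalg.inv(f['K'])@np.stack([u*z,v*z,z]).reshape(3,-1)
    return (f['R'].T@(q-f['t'][:,None])).T.reshape(420,560,3)
E
python3 - <<'E'
from h import *
np.set_printoptions(precision=1,suppress=True)
s=readout.sense();print(s['time_s'],s['tool_pos'],s['ee_rot'],bot.grip_depth)
for n in('top','side'):
    f=cam(n);save(f,n+'0.png')
    print(n,'campos',-f['R'].T@f['t'])
    for l,z in [('tray',0),('tray_post',61),('vial_bay',7),('vial_gap',7),('cap_bay',7),('mat',0),('pan',0),('vial1',0),('plunger_top',58),('cap0',7),('carton',0),('oil',0)]:
        for d in eyes.spot_point(n,l)[:6]:
            if d['p']>.2: print(n,l,round(d['p'],2),np.array(d['location']),onplane(f,*d['location'],z))
E
```

```text
0.0 [ 190.5 -620.9  213.7] [ 1.   0.1 -0.  -0. ] 18.700000000000003
top campos [ 496.7   81.5 1136.6]
top tray 0.6 [246.3 209.3] [500.  268.6   0. ]
top tray_post 0.77 [245.2 207. ] [502.9 264.7  61. ]
top vial_bay 0.85 [227.5 225.4] [552.4 221.5   7. ]
top vial_gap 0.97 [211.2 239.8] [598.3 180.1   7. ]
top vial_gap 0.48 [202.5 290.8] [620.7  33.8   7. ]
top cap_bay 0.73 [232.2 185.7] [541.1 334.2   7. ]
top cap_bay 0.56 [263.4 219.5] [451.4 238.8   7. ]
top cap_bay 0.29 [224.9 199.4] [561.2 295.4   7. ]
top pan 0.61 [246.5 388.5] [ 489.9 -243.5    0. ]
top pan 0.23 [246.8 207.6] [498.7 273.4   0. ]
top vial1 0.6 [258.  191.6] [467.9 318.9   0. ]
top vial1 0.58 [234.7 222.4] [532.3 231.1   0. ]
top vial1 0.5 [247.5 297.9] [491.9  16.    0. ]
top vial1 0.44 [202.8 293.6] [620.5  25.4   0. ]
top plunger_top 0.65 [156.2 344.3] [ 741.6 -115.2   58. ]
top plunger_top 0.59 [170.7 235.4] [705.9 186.7  58. ]
top plunger_top 0.4 [172.2 318.3] [697.9 -41.8  58. ]
top cap0 0.58 [226.5 199.1] [556.6 296.2   7. ]
top cap0 0.54 [234.1 188.7] [535.6 325.7   7. ]
top carton 0.57 [147.7 282.4] [783.
[... 786 characters left out ...]
 [284.2 294.7] [527.2 231.5   0. ]
side vial1 0.52 [220.5 263.9] [610.5  35.6   0. ]
side vial1 0.51 [212.2 307.9] [500.2  -1.5   0. ]
side vial1 0.33 [279.1 329.9] [450.7 213.1   0. ]
side plunger_top 0.46 [158.5 311. ] [ 495.2 -157.3   58. ]
side plunger_top 0.41 [181.8 231.6] [699.1 -43.   58. ]
side plunger_top 0.39 [243.  212.2] [711.6 174.1  58. ]
side cap0 0.75 [318.  289.3] [535.6 322.1   7. ]
side cap0 0.63 [394.8 324. ] [469.6 473.1   7. ]
side cap0 0.49 [301.1 276.5] [563.6 282.9   7. ]
side carton 0.77 [230.4 196. ] [774.4  80.2   0. ]
side oil 0.67 [310.  336.2] [440.3 292.7   0. ]
side oil 0.63 [175.9 221.6] [ 745.8 -140.8    0. ]
side oil 0.35 [229.5 194.8] [778.   77.3   0. ]
```

View pics/top0.png

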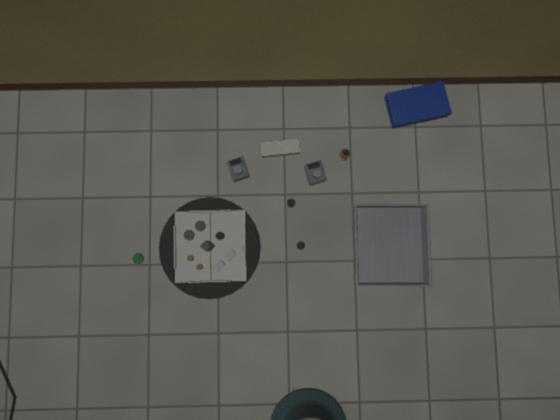

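View pics/side0.png

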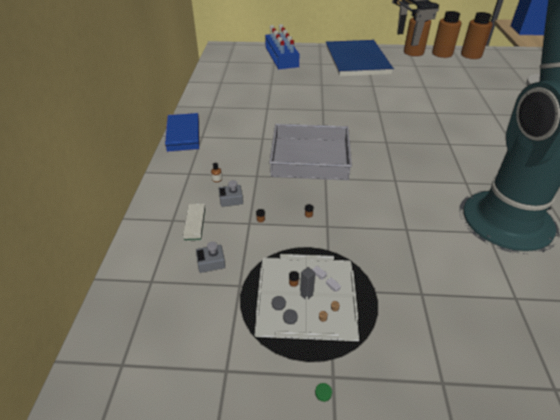

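Top view: tray post at (207,245), vial0 in its bay at (220,236), caps at (189–200,226–235), clips at (221–231,254–266), bungs at (191–200,258–267). The stray vials are at (291,203) and (301,245), and the pan is at (392,245).

Possible mix-ups:
- **Counters:** (238,169) or (315,173). The job's one is at (315,173), farthest right (smallest y).
- **Vials:** the oil bottle at (345,155) is amber too, and is not a vial.
- **Caps:** the green disc at (138,258) is a look-alike, so I leave it alone.

Next I'll measure these precisely.

Run:
```python
from h import *
np.set_printoptions(precision=1,suppress=True)
f=cam('top');g=cam('side');P=cloud(f);Q=cloud(g)
def blob(P,x,y,r,z0,z1):
    m=(np.hypot(P[...,0]-x,P[...,1]-y)<r)&(P[...,2]>z0)&(P[...,2]<z1)
    q=P[m]; 
    if len(q)==0: return None
    (c,sz,a)=cv2.minAreaRect(q[:,:2].astype(np.float32)); return len(q),q.mean(0),np.array(c),np.array(sz),a
for n,x,y,r,z0,z1 in [('v a',620,25,35,15,45),('v b',495,8,35,15,45),('v0',535,228,30,20,50),('post',503,265,25,65,95),('rim',500,268,150,10,35),('plr',698,-42,25,48,75),('counter',698,-42,46,20,45),('pan rim',493,-240,170,40,65),('oil',750,-125,40,30,70),('carton',780,60,70,12,35),('allstuff',560,10,60,10,60)]:
    print(n,'T',blob(P,x,y,r,z0,z1));print('   S',blob(Q,x,y,r,z0,z1))
print('bench z',np.median(P[300:320,280:300,2]),np.median(Q[350:370,150:170,2]))
for l in('vial1','vial0'):
  for n,h in(('top',f),('side',g)):
    for d in eyes.boxes_of(n,l)[:6]:
        c,r,w,hh=d['extent'];print(n,l,round(d['p'],2),c,r,w,hh,onplane(h,r,c,14))
a=cv2.resize(f['pixels'][140:300,150:330],None,fx=4.4,fy=3.7,interpolation=cv2.INTER_CUBIC)
a=cv2.resize(f['pixels'][140:290,160:340],(800,600*10//9-0 if 0 else 600),interpolation=cv2.INTER_CUBIC)
cv2.imwrite('pics/crop1.png',np.clip(a[:,:,::-1].astype(float)*1.6,0,255).astype(np.uint8))
```

```text
v a T (55, array([618.2,  35.1,  28.5]), array([618.4,  35.5]), array([19.8, 20.1]), 89.19265747070312)
   S (84, array([618. ,  37.7,  25.9]), array([618.3,  35.3]), array([23.3, 21.9]), 58.71026611328125)
v b T (55, array([498. ,  10.6,  28.5]), array([498. ,  10.9]), array([21.8, 19.8]), 45.66618728637695)
   S (77, array([498.5,  14. ,  26.2]), array([498.1,  11.5]), array([22.5, 22.2]), 59.392066955566406)
v0 T (58, array([529.1, 235.2,  34.8]), array([529.3, 235.7]), array([22.3, 19.5]), 88.58949279785156)
   S (120, array([529.6, 238. ,  32.7]), array([529.3, 235.8]), array([21.3, 22.8]), 2.2947959899902344)
post T (81, array([501.7, 265. ,  81.7]), array([502. , 265.8]), array([22.1, 20.9]), 45.456153869628906)
   S (179, array([501.8, 269.4,  78.9]), array([501.3, 266.2]), array([24.5, 22.1]), 43.413944244384766)
rim T (1413, array([500.9, 269.2,  17.1]), array([494.2, 264.1]), array([233.7, 243.1]), 79.33744812011719)
   S (2477, array([500.3, 276.4,  18.3]), array([501.8, 265.8]), array([200. , 202.6]), 0.6193839907646179)
plr T (58, array([695.5, -37.2,  58.1]), array([69
[... 1163 characters left out ...]
.6,  22.3,  24.7]), array([558.4,  21.9]), array([118.2,  19.9]), 9.258185386657715)
bench z 0.5446009208850271 0.8572684154119129
top vial1 0.55 291.1 204.7 3.5 11.3 [613.6  33.4  14. ]
top vial1 0.41 300.0 247.9 7.2 6.6 [490.7  10.9  14. ]
side vial1 0.69 309.3 210.2 11.2 16.5 [497.2   6.1  14. ]
side vial1 0.62 295.7 279.2 13.8 15.5 [525.5 228.9  14. ]
side vial1 0.47 262.4 216.4 12.2 12.2 [613.9  35.7  14. ]
top vial0 0.55 291.1 204.7 3.5 11.3 [613.6  33.4  14. ]
top vial0 0.41 300.0 247.9 7.2 6.6 [490.7  10.9  14. ]
side vial0 0.69 309.3 210.2 11.2 16.5 [497.2   6.1  14. ]
side vial0 0.62 295.7 279.2 13.8 15.5 [525.5 228.9  14. ]
side vial0 0.47 262.4 216.4 12.2 12.2 [613.9  35.7  14. ]
```

View pics/crop1.png

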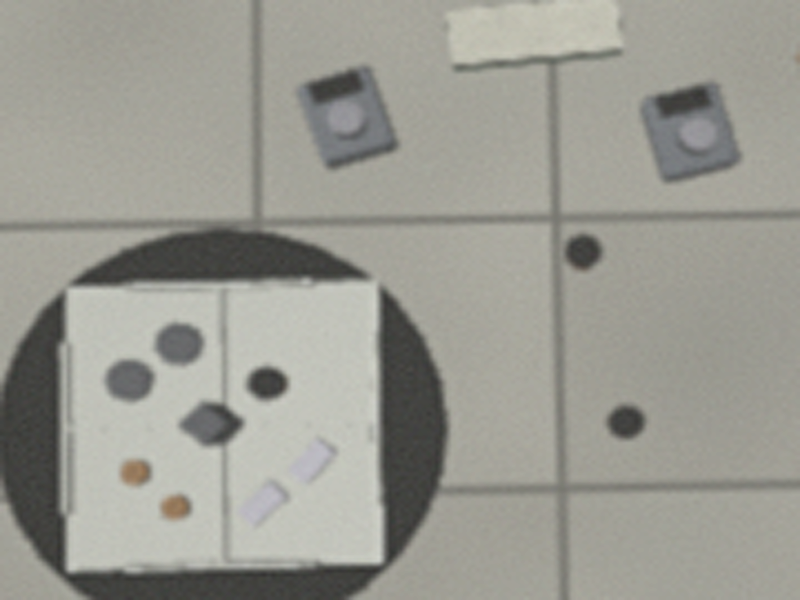

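Call:
arm_command(
  series=[
    [[0.09,0.17,0,0,0,0,90],[0.09,0.17,0,0,0,0,90],[0.09,0.17,0,0,0,0,90],[0.09,0.17,0,0,0,0,90],[0.09,0.17,0,0,0,0,90],[0.09,0.17,0,0,0,0,90],[0.09,0.17,0,0,0,0,90],[0.09,0.17,0,0,0,0,90],[0,0.06,0,0,0,0,90],[0,0,0,0.048,0.099,0,90],[0,0,0,0.048,0.099,0,90],[0,0,0,0.048,0.099,0,90],[0,0,0,0.048,0.099,0,90],[0,0,0,0,0,0,90]],
  ],
)

```text
time_s: 3.35
tool_pos: [406.3, -196.3, 211.0]
ee_rot: [0.93, 0.139, -0.282, -0.193]
contact_force: [-1.0, -0.1, 0.3]
opening: 90.2
gripper_force: 0.0
```

```bash
cat >> h.py <<'E'
from scipy.spatial.transform import Rotation as Rn
def st():
    s=readout.sense(); R=Rn.from_quat(s['ee_rot']).as_matrix()
    np.set_printoptions(precision=2,suppress=True)
    print('t',s['time_s'],'pos',np.array(s['tool_pos']),'q',np.array(s['joint_pos']),'open',s['opening'],'gf',s['gripper_force'],'F',np.array(s['contact_force']))
    print('yaw(tool y) deg',np.degrees(np.arctan2(R[1,1],R[0,1])),'tool z',R[:,2])
    return s,R
E
python3 -c "from h import *;st()"
```

```text
t 3.35 pos [ 406.26 -196.32  210.96] q [ 0.57  0.59 -0.24  1.62  0.05  1.64 -0.97] open 90.19577214365158 gf 0.0 F [-0.96 -0.07  0.32]
yaw(tool y) deg -80.48097689031006 tool z [-0.58  0.28 -0.77]
```

Call:
arm_command(
  series=[
    [[0.076,0.173,0,-0.048,-0.099,0,60],[0.076,0.173,0,-0.048,-0.099,0,60],[0.076,0.173,0,-0.048,-0.099,0,60],[0.076,0.173,0,-0.048,-0.099,0,60],[0,0,-0.2,0,0,0,60],[0,0,-0.2,0,0,0,60],[0,0,0,0,0,0,60]],
  ],
)

```text
time_s: 4.22
tool_pos: [494.4, 11.5, 93.0]
ee_rot: [0.989, 0.148, -0.003, 0.0]
contact_force: [0.4, 1.0, 0.3]
opening: 59.7
gripper_force: 0.0
```

```bash
cat >> h.py <<'E'
def strays(P):
    m=((P[...,2]>12)&(P[...,2]<45)&(P[...,0]>380)&(P[...,0]<680)&(P[...,1]>-125)&(P[...,1]<115)).astype(np.uint8)
    n,lab=cv2.connectedComponents(m)
    for i in range(1,n):
        q=P[lab==i]
        if len(q)>15:
            c,sz,a=cv2.minAreaRect(q[:,:2].astype(np.float32)); print('stray',len(q),np.array(c),np.array(sz),q[:,2].max())
E
python3 -c "
from h import *;st()
for n in('side','top'): print(n);strays(cloud(cam(n)))"
```

```text
t 4.225 pos [494.35  11.49  92.98] q [ 0.2   0.42 -0.35  2.05  0.21  0.71 -1.56] open 59.701265250699336 gf 0.0 F [0.37 0.98 0.35]
yaw(tool y) deg -72.92391579594295 tool z [-0.01 -0.   -1.  ]
side
stray 50 [674.44 -35.8 ] [47.03 10.2 ] 35.15282473596486
stray 86 [498.51  11.64] [20.43 24.77] 30.555548016830926
stray 93 [618.33  34.87] [22.34 25.2 ] 32.37590971299754
top
stray 47 [674.8  -38.63] [10.27 45.59] 36.95999416137548
stray 56 [618.31  35.52] [19.91 20.22] 31.585739032867362
```

Call:
arm_command(
  series=[
    [[0.013,0,-0.14,0,0,-0.095,60],[0,0,-0.157,0,0,-0.095,60],[0,0,0,0,0,0,60],[0,0,0,0,0,0,0],[0,0,0,0,0,0,0],[0,0,0,0,0,0,0],[0,0,0,0,0,0,0],[0,0,0,0,0,0,0]],
  ],
  force=15,
)

```text
time_s: 5.32
tool_pos: [502.3, 12.0, 6.3]
ee_rot: [1.0, -0.0, 0.001, 0.0]
contact_force: [-1.0, 0.2, 6.9]
opening: 23.7
gripper_force: 15.0
```

Call:
arm_command(
  series=[
    [[0,0,0.1,0,0,0,0],[0,0,0.2,0,0,0,0],[0.065,0.169,0.03,0,0,0,0],[0.065,0.169,0,0,0,0,0],[0.065,0.169,0,0,0,0,0],[0.065,0.169,0,0,0,0,0],[0,0,0,0,0,0,0],[0,0,0,0,0,0,0]],
  ],
)

```text
time_s: 6.32
tool_pos: [579.2, 214.2, 103.9]
ee_rot: [1.0, -0.0, -0.001, 0.001]
contact_force: [0.7, -0.4, -0.9]
opening: 23.5
gripper_force: 15.0
```

```bash
python3 -c "
from h import *;st()
f=cam('side');strays(cloud(f))
save(f,'s2.png');cv2.imwrite('pics/s2.png',cv2.resize(f['pixels'][120:330,180:400,::-1],(800,600)))
P=cloud(f);T=cloud(cam('top'))
for A in(P,T):
  m=(np.hypot(A[...,0]-530,A[...,1]-236)<30)&(A[...,2]>20)&(A[...,2]<48);q=A[m]
  if len(q)>9: print('v0',len(q),cv2.minAreaRect(q[:,:2].astype(np.float32)))
"
```

```text
t 6.325 pos [579.2  214.25 103.91] q [-0.19  0.57 -0.29  1.75  0.21  0.85 -2.15] open 23.464782771388826 gf 14.999875277280807 F [ 0.66 -0.37 -0.86]
yaw(tool y) deg -90.02758065868531 tool z [-0. -0. -1.]
stray 56 [674.75 -35.44] [10.16 40.98] 35.42273128636044
v0 135 ((528.9437255859375, 244.05577087402344), (21.43332862854004, 42.92838668823242), 2.2262392044067383)
```

View pics/s2.png

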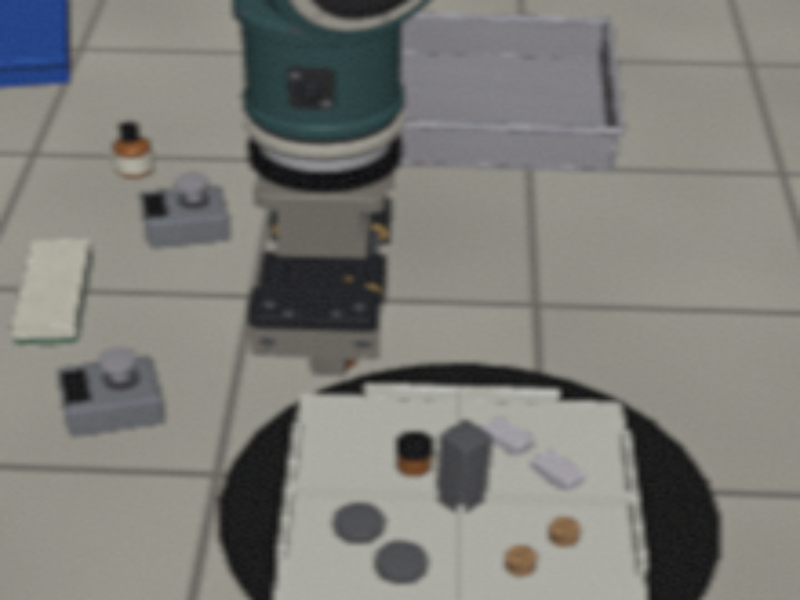

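The vial is held: the gripper is at (340,360) in the crop, over the outer part of the vial bay, with vial0 at (413,450). I'll lower it now.

Call:
arm_command(
  series=[
    [[0,0,-0.15,0,0,0,0],[0,0,-0.1,0,0,0,0],[0,0,-0.03,0,0,0,0],[0,0,-0.015,0,0,0,0],[0,0,0,0,0,0,0],[0,0,0,0,0,0,28],[0,0,0,0,0,0,34],[0,0,0,0,0,0,34],[0,0,0.05,0,0,0,34],[0,0,0.15,0,0,0,34],[0,0,0.15,0,0,0,60],[0,-0.16,0,0,0,0,60],[0.03,-0.2,0,0,0,0,60],[0.03,-0.2,0,0,0,0,60],[0,0,0,0,0,0,60]],
  ],
)

```text
time_s: 8.3
tool_pos: [598.8, 39.8, 122.0]
ee_rot: [1.0, -0.005, 0.001, 0.002]
contact_force: [-0.8, -0.0, 0.5]
opening: 60.6
gripper_force: 0.0
```

```bash
cat >> h.py <<'E'
def bay(P,x0=506,x1=597,y0=171,y1=263,z0=22,z1=50):
    m=((P[...,2]>z0)&(P[...,2]<z1)&(P[...,0]>x0)&(P[...,0]<x1)&(P[...,1]>y0)&(P[...,1]<y1)).astype(np.uint8)
    n,lab=cv2.connectedComponents(m)
    for i in range(1,n):
        q=P[lab==i]
        if len(q)>12:
            c,sz,a=cv2.minAreaRect(q[:,:2].astype(np.float32)); print('bay',len(q),np.array(c),np.array(sz),q[:,2].max())
E
python3 -c "
from h import *;st()
for n in('side','top'): print(n);P=cloud(cam(n));strays(P);bay(P)"
```

```text
t 8.3 pos [598.82  39.77 121.96] q [ 0.09  0.51 -0.28  1.79  0.18  0.86 -1.86] open 60.59631229330497 gf 0.0 F [-0.78 -0.01  0.48]
yaw(tool y) deg -90.61139994769833 tool z [ 0. -0. -1.]
side
stray 54 [674.73 -35.97] [10.54 42.17] 35.55387257329016
stray 92 [617.9   35.07] [23.75 22.5 ] 31.08387511349286
bay 108 [576.5  216.21] [22.92 22.15] 38.32159828136766
bay 115 [529.33 235.31] [21.42 23.17] 39.108117084856815
top
bay 57 [576.16 214.66] [19.91 19.91] 39.236731879450474
bay 57 [529.25 235.63] [22.39 19.43] 41.56387888918436
```

Call:
arm_command(
  series=[
    [[0.03,-0.015,0,0,0,0.112,60],[0.03,0,0,0,0,0.112,60],[0,0,0,0,0,0.112,60],[0,0,0,0,0,0.112,60],[0,0,0,0,0,0.112,60],[0,0,0,0,0,0.112,60],[0,0,0,0,0,0.112,60],[0,0,0,0,0,0.112,60],[0,0,-0.1,0,0,0.108,60],[0,0,-0.1,0,0,0,60],[0,0,0,0,0,0,60],[0,0,0,0,0,0,60]],
  ],
)

```text
time_s: 9.9
tool_pos: [616.4, 44.2, 62.3]
ee_rot: [0.704, 0.71, 0.001, 0.0]
contact_force: [0.1, -1.0, 0.5]
opening: 59.8
gripper_force: 0.0
```

```bash
python3 -c "
from h import *;st()
for n in('side',): print(n);P=cloud(cam(n));strays(P);bay(P)"
```

```text
t 9.9 pos [616.42  44.25  62.33] q [ 0.31  0.69 -0.6   1.76  0.5   0.85 -0.51] open 59.789512922930285 gf 0.0 F [ 0.09 -0.97  0.54]
yaw(tool y) deg 0.42617983013891936 tool z [ 0.  0. -1.]
side
stray 26 [677.12 -25.52] [ 5.95 21.52] 34.87406245533252
stray 91 [617.53  34.33] [23.88 23.08] 32.61076200712683
bay 108 [576.46 215.8 ] [21.96 23.2 ] 38.05606691997551
bay 113 [529.35 234.37] [21.34 24.25] 38.969434185773
```

Call:
arm_command(
  series=[
    [[0.005,-0.03,0,0,0,0,60],[0,0,-0.12,0,0,0,60],[0,0,-0.063,0,0,0,60],[0,0,0,0,0,0,60],[0,0,0,0,0,0,0],[0,0,0,0,0,0,0],[0,0,0,0,0,0,0],[0,0,0,0,0,0,0],[0,0,0,0,0,0,0]],
  ],
)

```text
time_s: 11.08
tool_pos: [617.6, 33.5, 6.5]
ee_rot: [0.705, 0.709, 0.0, 0.0]
contact_force: [0.3, -0.9, 3.7]
opening: 23.7
gripper_force: 15.0
```

Call:
arm_command(
  series=[
    [[0,0,0.1,0,0,0,0],[0,0,0.2,0,0,0,0],[-0.08,0.171,0.02,0,0,0,0],[-0.08,0.171,0,0,0,0,0],[-0.08,0.171,0,0,0,0,0],[0,0,0,0,0,0,0],[0,0,0,0,0,0,0]],
  ],
)

```text
time_s: 11.95
tool_pos: [545.4, 186.9, 102.0]
ee_rot: [0.705, 0.709, -0.0, 0.0]
contact_force: [0.5, -0.4, -0.8]
opening: 23.4
gripper_force: 15.0
```

Call:
arm_command(
  series=[
    [[0,0,-0.15,0,0,0,0],[0,0,-0.1,0,0,0,0],[0,0,-0.03,0,0,0,0],[0,0,-0.013,0,0,0,0],[0,0,0,0,0,0,0],[0,0,0,0,0,0,28],[0,0,0,0,0,0,34],[0,0,0,0,0,0,34],[0,0,0.05,0,0,0,34],[0,0,0.15,0,0,0,34],[0,0,0.2,0,0,0,34],[0.05,-0.18,0,0,0,-0.1,60],[0.05,-0.18,0,0,0,-0.1,60],[0,0,0,0,0,-0.1,60],[0,0,0,0,0,-0.1,60],[0,0,0,0,0,-0.094,60],[0,0,0,0,0,0,60]],
  ],
)

```text
time_s: 14.08
tool_pos: [575.4, 79.7, 135.2]
ee_rot: [0.921, 0.391, 0.0, 0.0]
contact_force: [0.3, 0.3, 0.1]
opening: 60.1
gripper_force: 0.0
```

```bash
python3 -c "
from h import *;st()
for n in('side','top'): 
  f=cam(n);print(n);P=cloud(f);strays(P);bay(P)
  bay(P,485,518,250,282,70,95)
  m=((f['pixels'].sum(2)<130)&(np.hypot(P[...,0]-500,P[...,1]-266)<160)&(P[...,2]<8)&(np.hypot(P[...,0]-500,P[...,1]-266)>125)).astype(np.uint8)
  q=P[m>0][:,:2].astype(np.float32);print('mat',len(q),cv2.minEnclosingCircle(q),cv2.fitEllipse(cv2.convexHull(q)))
  m=(np.abs(P[...,2]-20)<5)&(np.hypot(P[...,0]-500,P[...,1]-266)<143)
  q=P[m][:,:2].astype(np.float32);print('rim',cv2.minAreaRect(q))
cv2.imwrite('pics/c3.png',cv2.resize(f['pixels'][180:310,140:315,::-1],(800,594)))
"
```

```text
t 14.075 pos [575.45  79.65 135.24] q [ 0.18  0.5  -0.49  1.82  0.3   0.89 -1.21] open 60.07288628476777 gf 0.0 F [0.28 0.33 0.14]
yaw(tool y) deg -44.028574632193596 tool z [ 0. -0. -1.]
side
stray 54 [674.36 -35.82] [40.75 10.2 ] 35.455201864925115
bay 106 [546.04 188.37] [22.68 23.7 ] 39.12074360814422
bay 112 [576.27 215.57] [22.06 22.14] 39.66260179348085
bay 112 [529.27 235.74] [21.4 23. ] 38.60024208364645
bay 156 [501.6  266.19] [22.2  21.92] 86.55931748606814
mat 2373 ((497.9892883300781, 266.5845642089844), 143.6722869873047) ((498.2421875, 267.3029479980469), (282.91168212890625, 285.2184753417969), 2.4774482250213623)
rim ((501.78875732421875, 265.020263671875), (199.76954650878906, 203.70013427734375), 0.38066455721855164)
top
stray 50 [674.74 -38.66] [45.4  10.39] 35.82582862163324
bay 57 [576.06 214.8 ] [19.99 20.4 ] 42.17768785868233
bay 43 [547.14 191.37] [16.93 21.32] 40.0243806216368
bay 57 [529.22 235.7 ] [22.23 19.47] 40.72327735718266
bay 80 [502.02 265.42] [22.69 21.98] 88.72966939615773
mat 461 ((498.5425109863281, 266.6603698730469), 141.2861328125) ((497.9922790527344, 266.8111572265625), (278.7574462890625, 280.7320251464844), 22.256704330444336)
rim ((501.900390625, 265.17169189453125), (199.95388793945312, 198.84849548339844), 0.6717313528060913)
```

View pics/c3.png

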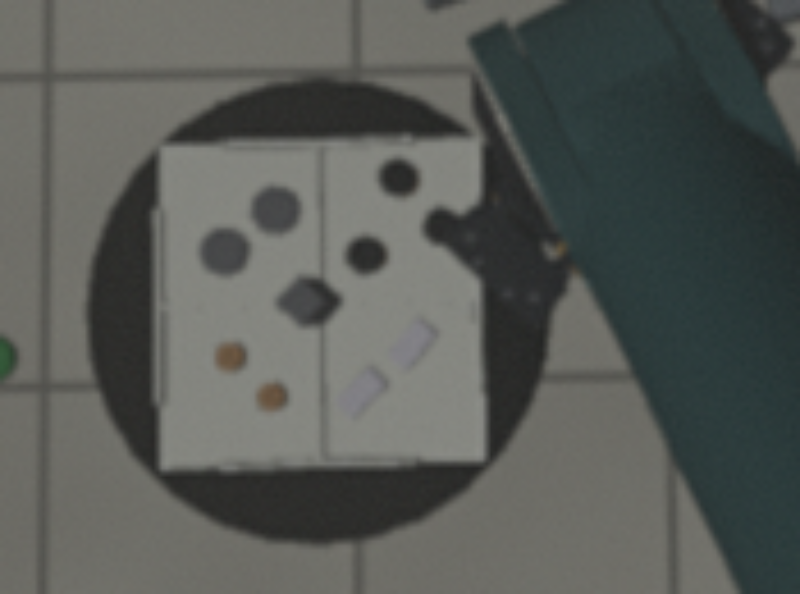

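Three vials are in the bay, at crop pixels (398,177), (440,226) and (366,255). The clean parts haven't moved. Next I'll take the post.

Call:
arm_command(
  series=[
    [[-0.061,0.155,0,0,0,0,44],[-0.061,0.155,0,0,0,0,44],[-0.061,0.155,0,0,0,0,44],[-0.061,0.155,0,0,0,0,44],[0,0,0,0,0,0,44],[0,0,0,0,0,0,44],[0,0,0,0,0,0,44]],
  ],
)

```text
time_s: 15.05
tool_pos: [502.9, 263.7, 134.1]
ee_rot: [0.921, 0.389, -0.0, 0.0]
contact_force: [0.2, -0.5, -0.3]
opening: 43.8
gripper_force: 0.0
```

```bash
python3 -c "
from h import *;st()
P=cloud(cam('side'));bay(P)"
```

```text
t 15.05 pos [502.9  263.72 134.09] q [-0.13  0.49 -0.53  1.85  0.31  0.88 -1.58] open 43.82910344658488 gf 0.0 F [ 0.16 -0.5  -0.34]
yaw(tool y) deg -44.255462175312196 tool z [ 0. -0. -1.]
bay 106 [545.7  187.91] [23.99 22.13] 37.90572403029768
bay 102 [576.51 215.51] [21.91 23.8 ] 38.98682278957101
bay 116 [529.4  234.94] [23.39 23.4 ] 38.202963642188884
```

Call:
arm_command(
  series=[
    [[-0.004,0.007,-0.1,0,0,0,44],[0,0,-0.15,0,0,0,44],[0,0,-0.048,0,0,0,44],[0,0,0,0,0,0,44],[0,0,0,0,0,0,30],[0,0,0,0,0,0,26],[0,0,0,0,0,0,20],[0,0,0,0,0,0,20],[0,0,0,0,0,0,18],[0,0,0,0,0,0,18]],
  ],
  force=50,
)

```text
time_s: 16.35
tool_pos: [502.1, 267.6, 46.1]
ee_rot: [0.921, 0.389, 0.001, 0.0]
contact_force: [0.9, -2.4, 5.5]
opening: 21.6
gripper_force: 50.0
```

Call:
arm_command(
  series=[
    [[0,0,0.015,0,0,0,18],[0,0,0.03,0,0,0,18],[0,0,0.05,0,0,0,18],[0,0,0.06,0,0,0,18],[0,0,0.07,0,0,0,18],[0,0,0.07,0,0,0,18],[0,0,0.07,0,0,0,18],[0,0,0.06,0,0,0,18],[0,0,0.04,0,0,0,18],[0,0,0.02,0,0,0,18],[0,0,0,0,0,0,18],[0,0,0,0,0,0,18]],
  ],
)

```text
time_s: 17.85
tool_pos: [500.5, 267.2, 189.6]
ee_rot: [0.921, 0.39, -0.001, 0.0]
contact_force: [-0.6, -0.6, -4.6]
opening: 21.8
gripper_force: 50.0
```

```bash
python3 -c "
from h import *;st()
f=cam('side');P=cloud(f);strays(P)
bay(P,506,597,171,263,152,200)
p=P[(np.hypot(P[...,0]-502,P[...,1]-267)<150)&(P[...,2]>120)&(P[...,2]<168)]
for t in ((0,0),):
  q=p[p[:,1]>290]; A=np.c_[q[:,:2],np.ones(len(q))]
  c,*_=np.linalg.lstsq(A,q[:,2],rcond=None);print('plane',c,len(q))
cv2.imwrite('pics/c4.png',cv2.resize(f['pixels'][150:360,180:460,::-1],(800,600)))
"
```

```text
t 17.85 pos [500.46 267.21 189.56] q [-0.11  0.43 -0.56  1.8   0.27  0.99 -1.55] open 21.754348083700755 gf 49.99532997608185 F [-0.6  -0.65 -4.65]
yaw(tool y) deg -44.142770859165445 tool z [-0. -0. -1.]
stray 53 [675.38 -37.83] [10.69 46.35] 34.85003409054389
bay 619 [552.27 216.87] [73.92 91.89] 199.73807450324057
bay 31 [595.92 234.23] [53.35  2.53] 166.41550842239042
plane [  0.     0.   153.07] 4135
```

View pics/c4.png

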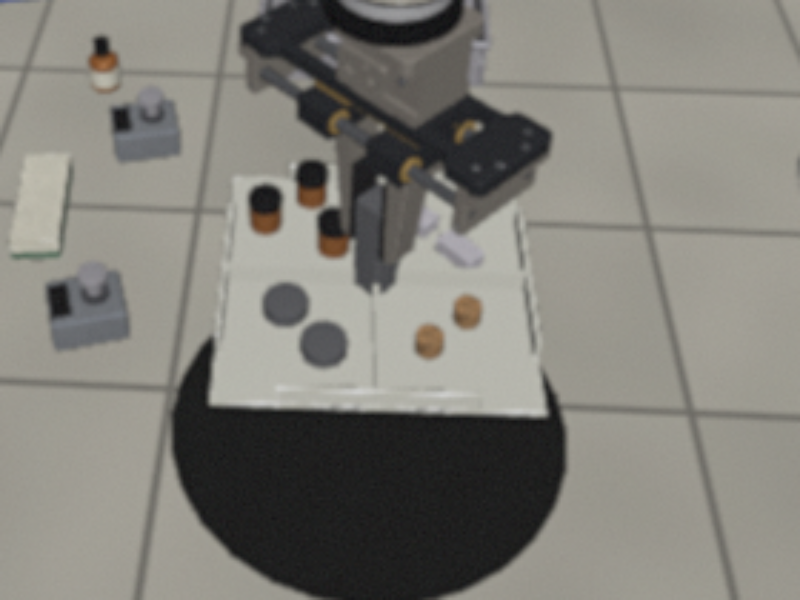

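Tray is level and lifted, with vials at (263,205), (312,180) and (333,230) and the clean parts in their bays. I'll carry it gently to the pan.

Call:
arm_command(
  series=[
    [[-0.005,-0.02,0,0,0,0,18],[-0.011,-0.047,0,0,0,0,18],[-0.017,-0.073,0,0,0,0,18],[-0.023,-0.1,0,0,0,0.005,18],[-0.024,-0.105,-0.005,0,0,0.02,18],[-0.024,-0.105,-0.005,0,0,0.02,18],[-0.024,-0.105,-0.005,0,0,0.02,18],[-0.024,-0.105,-0.005,0,0,0.02,18],[-0.024,-0.105,-0.005,0,0,0.02,18],[-0.024,-0.105,-0.005,0,0,0.02,18],[-0.024,-0.105,-0.005,0,0,0.02,18],[-0.024,-0.105,-0.005,0,0,0.02,18],[-0.024,-0.105,-0.005,0,0,0.02,18],[-0.024,-0.105,-0.005,0,0,0.02,18],[-0.023,-0.1,0,0,0,0,18],[-0.017,-0.073,0,0,0,0,18],[-0.011,-0.047,0,0,0,0,18],[-0.005,-0.02,0,0,0,0,18],[0,0,0,0,0,0,18],[0,0,0,0,0,0,18]],
  ],
)

```text
time_s: 20.4
tool_pos: [395.5, -190.7, 175.3]
ee_rot: [0.846, 0.533, 0.0, -0.0]
contact_force: [0.1, 0.0, -4.5]
opening: 21.6
gripper_force: 50.0
```

```bash
python3 -c "
from h import *;st()
f=cam('side');P=cloud(f);strays(P)
m=(f['pixels'].sum(2)<130)&(np.hypot(P[...,0]-498,P[...,1]-267)<170)&(P[...,2]<10)
q=P[m][:,:2].astype(np.float32);print('mat',len(q),q.mean(0),cv2.minEnclosingCircle(q),cv2.fitEllipse(cv2.convexHull(q)))
a=f['pixels'][70:280,200:480,::-1];cv2.imwrite('pics/c5.png',cv2.resize(a,(800,600)))
g=cam('top');P=cloud(g);m=(g['pixels'].sum(2)<130)&(np.hypot(P[...,0]-498,P[...,1]-267)<170)&(P[...,2]<10)
q=P[m][:,:2].astype(np.float32);print('mat',len(q),q.mean(0),cv2.minEnclosingCircle(q),cv2.fitEllipse(cv2.convexHull(q)))
"
```

```text
t 20.4 pos [ 395.48 -190.68  175.28] q [ 0.75  0.2  -0.42  2.11  0.11  0.85 -0.17] open 21.576614791398512 gf 49.995487332344055 F [ 0.07  0.03 -4.48]
yaw(tool y) deg -25.613807502594657 tool z [ 0.  0. -1.]
stray 53 [674.54 -36.39] [10.22 42.24] 34.25897455202874
mat 12018 [497.35 280.2 ] ((497.5219421386719, 267.8930969238281), 143.64173889160156) ((498.14947509765625, 267.42767333984375), (283.0874328613281, 284.516845703125), 166.04335021972656)
mat 7725 [496.42 267.68] ((498.3128356933594, 267.5943908691406), 141.65272521972656) ((497.7391052246094, 267.70867919921875), (281.1633605957031, 281.7878723144531), 165.65924072265625)
```

View pics/c5.png

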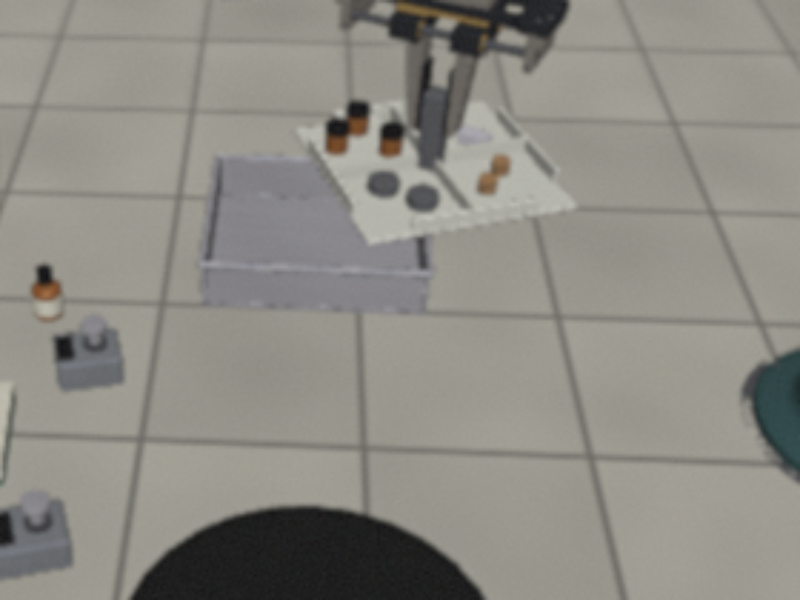

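Tray is level over the near side of the pan, with the vial bay's corner pointing outwards and vials at (337,137), (357,118) and (391,140). I'll tip it slowly.

Call:
arm_command(
  series=[
    [[0,0,0,0.006,0.0125,0,18],[0,0,0,0.012,0.025,0,18],[0,0,0,0.012,0.025,0,18],[0,0,0,0.012,0.025,0,18],[0,0,0,0.012,0.025,0,18],[0,0,0,0.012,0.025,0,18],[0,0,0,0.012,0.025,0,18],[0,0,0,0.012,0.025,0,18],[0,0,0,0.006,0.0125,0,18],[0,0,0,0.006,0.0125,0,18],[0,0,0,0,0,0,18],[0,0,0,0,0,0,18],[0,0,0,0,0,0,18],[0,0,0,0,0,0,18],[0,0,0,0,0,0,18]],
  ],
)

```text
time_s: 22.38
tool_pos: [395.2, -191.5, 175.4]
ee_rot: [0.832, 0.523, -0.098, -0.156]
contact_force: [-1.1, 1.0, -5.1]
opening: 21.9
gripper_force: 50.0
```

```bash
python3 -c "
from h import *;st()
f=cam('side')
a=f['pixels'][70:280,200:480,::-1];cv2.imwrite('pics/c6.png',cv2.resize(a,(800,600)))
"
```

```text
t 22.375 pos [ 395.24 -191.54  175.39] q [ 0.7   0.42 -0.39  1.86  0.11  1.25 -0.19] open 21.931477143211882 gf 49.99637961387634 F [-1.13  1.01 -5.14]
yaw(tool y) deg -25.69990144228376 tool z [-0.33  0.16 -0.93]
```

View pics/c6.png

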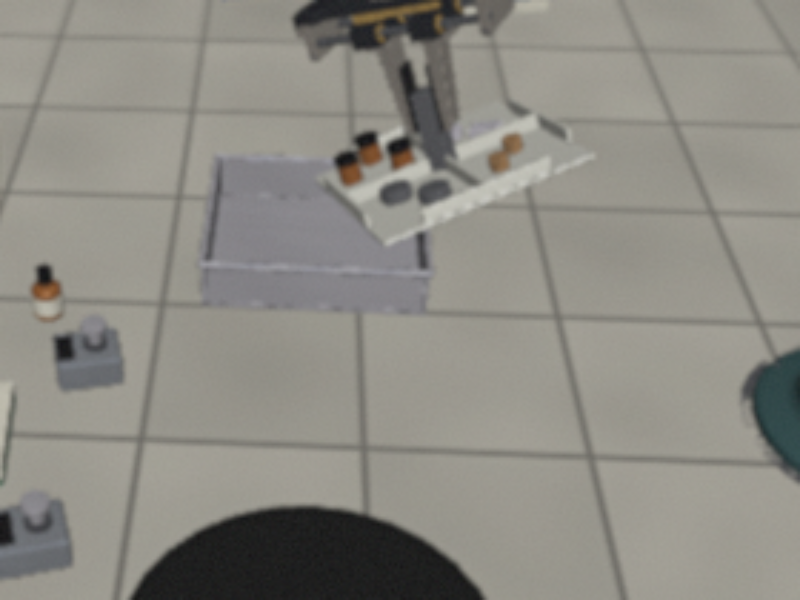

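Tilted about 21°; the vials at (348,167), (368,147) and (400,153) haven't moved yet. I'll tip further.

Call:
arm_command(
  series=[
    [[0,0,0,0.007,0.015,0,18],[0,0,0,0.007,0.015,0,18],[0,0,0,0.007,0.015,0,18],[0,0,0,0.007,0.015,0,18],[0,0,0,0.007,0.015,0,18],[0,0,0,0,0,0,18],[0,0,0,0,0,0,18],[0,0,0,0,0,0,18],[0,0,0,0,0,0,18],[0,0,0,0,0,0,18],[0,0,0,0,0,0,18]],
  ],
)

```text
time_s: 23.8
tool_pos: [395.3, -191.5, 175.4]
ee_rot: [0.82, 0.516, -0.132, -0.209]
contact_force: [-0.8, -0.4, -3.6]
opening: 22.0
gripper_force: 50.0
```

```bash
python3 -c "
from h import *;st()
f=cam('side')
a=f['pixels'][70:280,200:480,::-1];cv2.imwrite('pics/c7.png',cv2.resize(a,(800,600)))
"
```

```text
t 23.8 pos [ 395.3  -191.52  175.38] q [ 0.68  0.51 -0.38  1.78  0.11  1.38 -0.2 ] open 22.04770477425439 gf 49.99661028385162 F [-0.77 -0.43 -3.58]
yaw(tool y) deg -25.73921669791527 tool z [-0.43  0.21 -0.88]
```

View pics/c7.png

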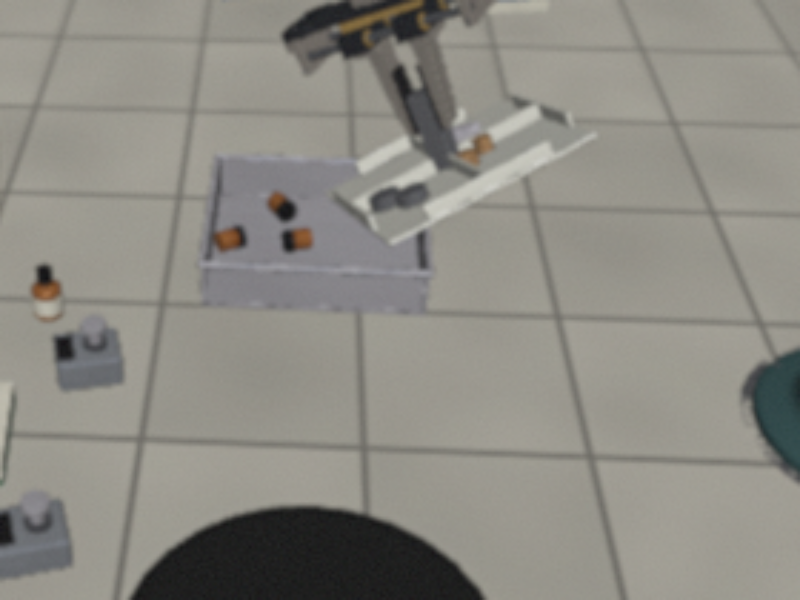

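All three vials lie in the pan at (230,237), (282,205) and (297,239), and the caps, bungs and clips stayed in their bays. I'll level the tray and carry it back.

Call:
arm_command(
  series=[
    [[0,0,0.005,-0.0137,-0.02875,0,18],[0,0,0.005,-0.0137,-0.02875,0,18],[0,0,0.005,-0.0137,-0.02875,0,18],[0,0,0.005,-0.0137,-0.02875,0,18],[0,0,0.005,-0.0137,-0.02875,0,18],[0,0,0.005,-0.0137,-0.02875,0,18],[0,0,0.005,-0.0137,-0.02875,0,18],[0,0,0.005,-0.0137,-0.02875,0,18],[0,0,0.005,-0.0137,-0.02875,0,18],[0,0,0.005,-0.0137,-0.02875,0,18],[0,0,0,0,0,0,18],[0,0,0,0,0,0,18]],
  ],
)

```text
time_s: 25.35
tool_pos: [395.3, -191.5, 190.4]
ee_rot: [0.847, 0.532, -0.0, -0.0]
contact_force: [-0.2, -0.1, -4.0]
opening: 21.9
gripper_force: 50.0
```

Call:
arm_command(
  series=[
    [[0.005,0.02,0,0,0,0,18],[0.011,0.047,0,0,0,0,18],[0.017,0.073,0,0,0,0,18],[0.023,0.1,0,0,0,-0.005,18],[0.024,0.105,0,0,0,-0.02,18],[0.024,0.105,0,0,0,-0.02,18],[0.024,0.105,0,0,0,-0.02,18],[0.024,0.105,0,0,0,-0.02,18],[0.024,0.105,0,0,0,-0.02,18],[0.024,0.105,0,0,0,-0.02,18],[0.024,0.105,0,0,0,-0.02,18],[0.024,0.105,0,0,0,-0.02,18],[0.024,0.105,0,0,0,-0.02,18],[0.024,0.105,0,0,0,-0.02,18],[0.023,0.1,0,0,0,0,18],[0.017,0.073,0,0,0,0,18],[0.011,0.047,0,0,0,0,18],[0.005,0.02,0,0,0,0,18],[0,0,0,0,0,0,18],[0,0,0,0,0,0,18]],
  ],
)

```text
time_s: 27.85
tool_pos: [500.9, 266.5, 190.2]
ee_rot: [0.921, 0.389, -0.0, 0.0]
contact_force: [0.8, 0.7, -2.5]
opening: 21.5
gripper_force: 50.0
```

```bash
python3 -c "
from h import *;s,R=st()
zf=s['tool_pos'][2]-36.5
for n in('side','top'):
  f=cam(n);P=cloud(f)
  m=(np.hypot(P[...,0]-498,P[...,1]-267)<150)&(P[...,2]>zf-12)&(P[...,2]<zf+24)
  q=P[m];print(n,cv2.minAreaRect(q[:,:2].astype(np.float32)))
  q=q[np.hypot(q[:,0]-498,q[:,1]-267)>30]
  for _ in range(4):
    A=np.c_[q[:,:2]-[498,267],np.ones(len(q))];c,*_=np.linalg.lstsq(A,q[:,2],rcond=None);q=q[np.abs(A@c-q[:,2])<4]
  print('plane',c*[1000,1000,1],len(q))
  if n=='side': cv2.imwrite('pics/c8.png',cv2.resize(f['pixels'][100:360,180:460,::-1],(646,600)))
"
```

```text
t 27.85 pos [500.89 266.47 190.19] q [-0.09  0.43 -0.59  1.8   0.28  0.99 -1.56] open 21.49702846860824 gf 49.995800256729126 F [ 0.79  0.72 -2.48]
yaw(tool y) deg -44.21960973966152 tool z [-0. -0. -1.]
side ((499.6567077636719, 265.32611083984375), (200.24923706054688, 202.93629455566406), 0.6784080862998962)
plane [ -0.27  -0.09 152.3 ] 4907
top ((499.91058349609375, 265.4793701171875), (199.33047485351562, 199.8126983642578), 0.6747859716415405)
plane [  1.26   0.93 152.41] 1688
```

View pics/c8.png

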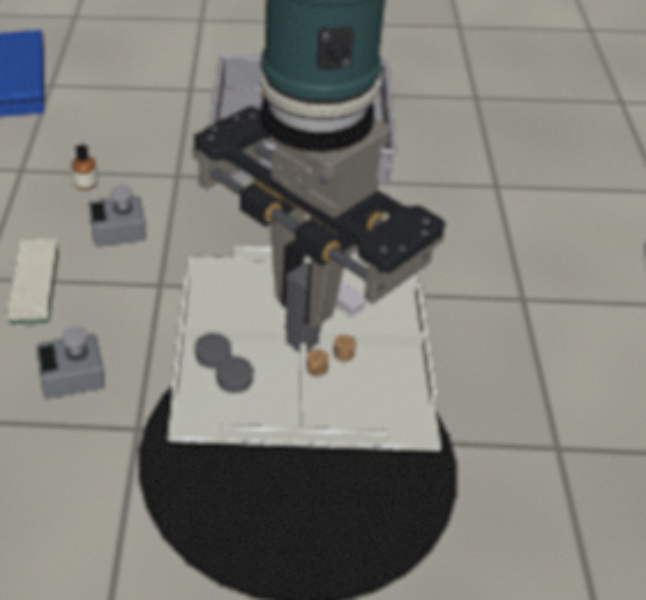

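Tray is level over the mat; caps (212,350)/(235,373) and bungs (317,362)/(344,347) are in place. I'll correct by about 2 mm and lower.

Call:
arm_command(
  series=[
    [[-0.006,0.007,-0.03,0,0,0,18],[0,0,-0.06,0,0,0,18],[0,0,-0.08,0,0,0,18],[0,0,-0.08,0,0,0,18],[0,0,-0.08,0,0,0,18],[0,0,-0.06,0,0,0,18],[0,0,-0.045,0,0,0,18],[0,0,-0.025,0,0,0,18],[0,0,-0.01,0,0,0,18],[0,0,-0.007,0,0,0,18],[0,0,0,0,0,0,18]],
  ],
)

```text
time_s: 29.32
tool_pos: [499.3, 269.7, 47.6]
ee_rot: [0.921, 0.389, 0.0, 0.0]
contact_force: [-0.4, -0.1, -3.9]
opening: 21.5
gripper_force: 50.0
```

```bash
python3 -c "
from h import *;s,R=st()
for n in('side','top'):
  f=cam(n);P=cloud(f)
  m=(np.hypot(P[...,0]-498,P[...,1]-267)<143)&(np.abs(P[...,2]-20)<6)
  print(n,cv2.minAreaRect(P[m][:,:2].astype(np.float32)))
"
```

```text
t 29.325 pos [499.35 269.68  47.56] q [-0.17  0.62 -0.49  1.89  0.42  0.73 -1.68] open 21.548637333494682 gf 49.9958860874176 F [-0.35 -0.07 -3.89]
yaw(tool y) deg -44.16202795742547 tool z [ 0.  0. -1.]
side ((497.9816589355469, 268.4062194824219), (199.76712036132812, 202.8964385986328), 0.6540248394012451)
top ((542.086181640625, 219.8074188232422), (219.0570526123047, 123.7564697265625), 38.109066009521484)
```

Call:
arm_command(
  series=[
    [[0,-0.002,-0.004,0,0,0,18],[0,0,-0.003,0,0,0,18],[0,0,0,0,0,0,18]],
  ],
)

```text
time_s: 29.8
tool_pos: [499.4, 269.0, 46.1]
ee_rot: [0.921, 0.389, 0.0, 0.0]
contact_force: [-2.9, -2.2, 5.5]
opening: 21.5
gripper_force: 50.0
```

Call:
arm_command(
  series=[
    [[0,0,0,0,0,0,26],[0,0,0,0,0,0,34],[0,0,0,0,0,0,44],[0,0,0,0,0,0,44],[0,0,0.08,0,0,0,44],[0,0,0.16,0,0,0,44],[0,0,0.14,0,0,0,44],[0.1,-0.16,0,0,0,0,0],[0.1,-0.16,0,0,0,0,0],[0.1,-0.16,0,0,0,0,0],[0.1,-0.16,0,0,0,0,0],[0.1,-0.16,0,0,0,0,0],[0.1,-0.16,0,0,0,0,0],[0.05,-0.055,0,0,0,0,0],[0,0,0,0,0,0,0],[0,0,0,0,0,0,0]],
  ],
  force=20,
)

```text
time_s: 31.8
tool_pos: [693.3, -33.5, 158.9]
ee_rot: [0.921, 0.39, -0.0, -0.001]
contact_force: [1.1, -0.5, -0.6]
opening: 0.5
gripper_force: 0.0
```

```bash
python3 -c "
from h import *;s,R=st()
for n in('side','top'):
  f=cam(n);P=cloud(f)
  m=(np.hypot(P[...,0]-498,P[...,1]-267)<143)&(np.abs(P[...,2]-20)<6)
  print(n,cv2.minAreaRect(P[m][:,:2].astype(np.float32)))
  bay(P,485,512,252,284,65,95)
  bay(P,670,720,-60,-10,48,70)
  if n=='side': cv2.imwrite('pics/c9.png',cv2.resize(f['pixels'][80:350,150:430,::-1],(622,600)))
"
```

```text
t 31.8 pos [693.26 -33.51 158.92] q [ 0.32  0.65 -0.48  1.5   0.33  1.06 -1.01] open 0.4522987366529511 gf 0.0 F [ 1.07 -0.51 -0.55]
yaw(tool y) deg -44.038679553729764 tool z [-0.  0. -1.]
side ((497.98291015625, 267.44927978515625), (200.29310607910156, 204.33206176757812), 0.7086611390113831)
bay 168 [498.37 269.27] [23.26 22.41] 85.69914864269245
bay 56 [694.98 -36.33] [20.42 20.79] 61.94944747099693
top ((498.1993408203125, 267.72625732421875), (200.1275634765625, 199.03460693359375), 0.7144441604614258)
bay 81 [498.18 267.31] [21.86 20.81] 88.82000450511244
```

View pics/c9.png

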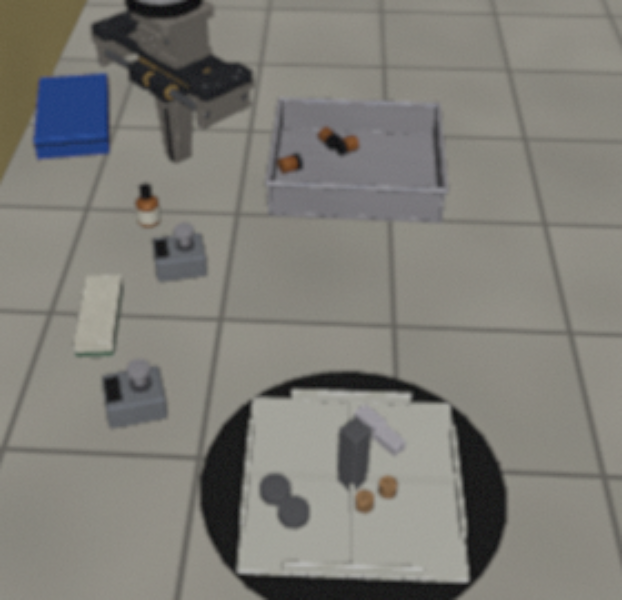

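Tray is centred on the mat and level. The vials are in the pan at (290,163), (327,133) and (350,143), and the clips are in their own bay at (380,430). Now I'll press the plunger on the right-hand counter, at (183,235) in this crop.

Call:
arm_command(
  series=[
    [[0.006,-0.01,-0.1,0,0,0,0],[0,0,-0.15,0,0,0,0],[0,0,-0.06,0,0,0,0],[0,0,0,0,0,0,0],[0,0,0,0,0,0,0]],
  ],
)

```text
time_s: 32.52
tool_pos: [697.1, -37.9, 68.0]
ee_rot: [0.921, 0.39, 0.001, 0.0]
contact_force: [-0.2, -0.6, 0.2]
opening: 0.3
gripper_force: 0.0
```

```bash
python3 -c "
from h import *;s,R=st()"
```

```text
t 32.525 pos [697.11 -37.93  67.98] q [ 0.3   0.76 -0.44  1.55  0.38  0.92 -1.04] open 0.29289504865416977 gf 0.0 F [-0.25 -0.58  0.18]
yaw(tool y) deg -44.128452183066486 tool z [ 0.  0. -1.]
```

Call:
arm_command(
  series=[
    [[-0.005,0.004,-0.03,0,0,0,0],[0,0,-0.015,0,0,0,0],[0,0,-0.01,0,0,0,0],[0,0,-0.007,0,0,0,0],[0,0,0,0,0,0,0],[0,0,0,0,0,0,0]],
  ],
)

```text
time_s: 33.28
tool_pos: [695.1, -37.1, 48.5]
ee_rot: [0.921, 0.389, 0.001, 0.0]
contact_force: [-0.1, 0.4, 4.8]
opening: 0.6
gripper_force: 2.9
```

Call:
arm_command(
  series=[
    [[0,0,-0.005,0,0,0,0],[0,0,-0.003,0,0,0,0],[0,0,0,0,0,0,0],[0,0,0,0,0,0,0]],
  ],
)

```text
time_s: 33.78
tool_pos: [695.2, -37.1, 48.3]
ee_rot: [0.921, 0.389, 0.001, 0.001]
contact_force: [-5.0, 0.1, 17.3]
opening: 0.5
gripper_force: 8.6
```

The force jumped to 17 N with no further travel, so the plunger is at its stop. I'll release it and retract.

Call:
arm_command(
  series=[
    [[0,0,0.015,0,0,0,0],[0,0,0.05,0,0,0,0],[0,0,0.15,0,0,0,0],[0,0,0.18,0,0,0,0],[0,-0.1,0.15,0,0,0,0],[0,-0.15,0,0,0,0,0],[0,0,0,0,0,0,0],[0,0,0,0,0,0,0]],
  ],
)

```text
time_s: 34.78
tool_pos: [693.6, -111.9, 208.1]
ee_rot: [0.921, 0.389, -0.001, -0.001]
contact_force: [-0.3, 1.1, -1.0]
opening: 0.2
gripper_force: 0.0
```

```bash
python3 -c "
from h import *;s,R=st()
for n in('side','top'):
  f=cam(n);P=cloud(f)
  m=(np.hypot(P[...,0]-498,P[...,1]-267)<143)&(np.abs(P[...,2]-20)<6)
  print(n,cv2.minAreaRect(P[m][:,:2].astype(np.float32)))
  bay(P,670,720,-60,-10,44,70); strays(P)
  if n=='side': save(f,'c10.png')
"
```

```text
t 34.775 pos [ 693.62 -111.89  208.07] q [ 0.43  0.62 -0.49  1.44  0.3   1.16 -0.87] open 0.15955187715292696 gf 0.0 F [-0.31  1.09 -1.03]
yaw(tool y) deg -44.15894631013366 tool z [-0.  0. -1.]
side ((498.0760192871094, 267.392578125), (199.98133850097656, 204.1419677734375), 0.9795615077018738)
bay 60 [694.36 -36.09] [20.73 21.82] 60.715437595056954
stray 51 [674.62 -34.85] [10.55 43.42] 35.40479557304951
top ((498.1686096191406, 267.8700866699219), (200.01756286621094, 199.2713165283203), 0.5741327404975891)
bay 59 [695.57 -36.73] [22.14 21.22] 63.49720326084283
stray 50 [674.65 -39.1 ] [10.57 46.3 ] 38.299314374574955
```

View pics/c10.png

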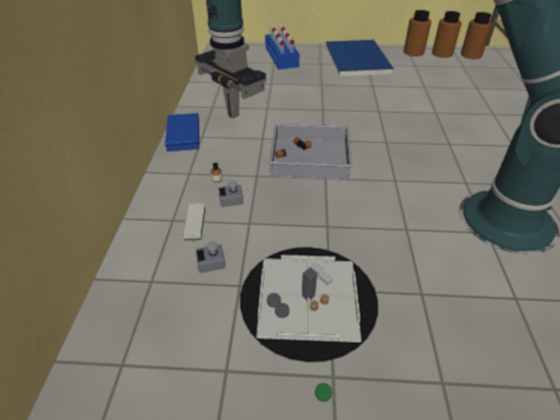

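Everything checks out: the vials are in the pan at (280,153) and (300,143), the tray is centred on the mat at (309,297), and the plunger at (233,187) is back up.

```bash
python3 -c "
from h import *;print(bot.close_job())"
```

```text
the job is handed in; nothing more can be done
None
```

The job is done and handed in: all three vials (two strays plus vial0) are in the pan, the clean parts are in their own bays, the tray is level and centred on its mat, and the right-hand counter's plunger was pressed to its stop and sprang back.

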